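# Clip a slide rack onto the drip stand's snap hook

### The job

Take the steel slide rack by its black knob and hang it from the snap hook of the drip stand: thread the ring over the hook's nose, press the sprung gate inward with the ring itself, bring the ring inside the hook and let the gate snap shut behind it. Be gentle with the hook and do not lean on the gate once it is fully open, keep the gripper off it and the rack upright; let go once the rack hangs on the hook's solid side, quiet and clear of the drip tray, and leave the other things on the bench where they are.

Things in the scene. Friction and masses are not known exactly. Their poses are not given: they have to be found in the camera images.
- hook: Steel snap hook, 8 mm round bar, lying level 170 mm above the bench, on the 22 mm square post of a white drip stand with a shallow tray below (rim 24 mm high). Origin: middle of its root at the post, mid-bar. x points from the nose end back to the post, z up: it reaches out along -x. 42 mm wide (y -21.5 to 20), 113 long. Its root slides along y on a short cross rail, see hook_nose.
- hook_nose (a point): In the nose's flat-ended head (11 mm across, from x = -84 to -74), at (-78, -16, 0) mm of the hook's frame, same axes; beyond it the front bend rounds to x = -113. The gate closes the y = -16 side from here to its pivot at x = -22. The hook starts anywhere in 40 mm of sideways travel (about 1 N of drag); pushed sideways, it slides to the end of its travel before the gate gives.
- hook_spine (a point): On the bar's centre line of the hook's solid side (spine), at (-90, 16, 0) mm of the hook's frame, same axes. The spine is straight at y = 16 from x = -22 to -95. The rack finally hangs here: ring's top bar resting on the spine, ring centre about 11 mm below mid-bar, one side bar of the ring inside the hook, the other outside the spine, so its centre is 15 to 49 mm to +y of the hook.
- gate (a joint): Hook's gate angle (rad): 0 shut, grows as pressed inward (to the hook's +y), stops firmly at 0.50; from about 0.42 a ring bar pressing it 41 mm from the pivot is past the nose. 6 mm bar, 51 mm from pivot to free end by the nose. Its spring needs about 2 N at 41 mm from the pivot to start, about 4.5 N when fully open. It cannot swing outward.
- rack_ring (a point): Centre of the ring in the rack's handle, 74 mm above its underside: upright closed oblong of 7 mm bar, opening 56 mm (y) by 30 mm (z), looked through along x; either way round. It goes along the hook's +x over nose and spine together until 63 mm out from the root, then to +y, its -y side bar opening the gate, then about 27 mm out along -x past the gate's end, where the gate shuts, then down.
- rack_knob (a point): Centre of the rack's black knob, the place to grasp, 116 mm above the underside (42 above the ring's centre, same axes): block 16 mm (x) by 20 mm (y) by 32 mm high; the ring's top bar lies 4 mm below it. The rack is a steel frame 46 (x) by 66 (y) by 52 mm high with glass slides, standing on the bench, about 0.24 kg.
- beaker: Bystander: glass beaker, 64 mm wide, 85 mm high; origin under its centre.
- jar: Bystander: amber jar, 56 mm wide, 75 mm high; origin under its centre.
- flask: Bystander: flat clear culture flask lying down, 137 mm by 75 mm by 34 mm, orange cap; origin under its centre.
- bottle: Bystander: reagent bottle 70 mm wide, 150 mm high; origin under its centre.
- tubeblock: Bystander: white tube block 80 by 140 by 40 mm; origin under its centre.
- tipbox: Bystander: blue pipette-tip box 85 by 120 by 60 mm; origin under its centre.
Things that resemble listed ones, but are neither listed nor needed, are in the scene too. What is shaped like the part that bears rack_ring but red is not meant. Leave any blue look-alike of the part that bears hook alone.

How it is judged:
On the way, in this order (a step that is already met when the one before it is completed fails the run):
1. the ring has been slid over the hook's nose and is beside the gate, which is still shut (x of rack_ring in the frame of hook between -0.085 and -0.03 m and y of rack_ring in the frame of hook between -0.014 and 0.014 m and z of rack_ring in the frame of hook between -0.016 and 0.016 m and value of joint gate below 0.1 rad).
2. the ring presses the gate inward (value of joint gate above 0.25 rad and contact force between rack and hook above 0.3 N and x of rack_ring in the frame of hook between -0.085 and -0.03 m).
At the end, for the whole second after the job is handed in: The rack hangs by its ring on the hook's solid side (hook frame: ring centre 24-108 mm out, 15-49 mm to +y, 3-22 mm below mid-bar), gate shut (under 0.06 rad), within 0.4 rad of upright, slower than 50 mm/s, let go of (x of rack_ring in the frame of hook between -0.108 and -0.024 m and y of rack_ring in the frame of hook between 0.015 and 0.049 m and z of rack_ring in the frame of hook between -0.022 and -0.003 m and value of joint gate below 0.06 rad and angle between rack_ring's own z axis and vertical below 0.4 rad and contact force between rack and hook above 0.5 N and contact force between rack and the fingers below 0.1 N and linear speed of rack below 0.05 m/s); the robot touches nothing.
It fails at once if the rack is forced against the hook with more than 25 N (contact force between rack and hook above 25 N).
It fails at once if the gate is pressed with more than 10 N (contact force between rack and gate above 10 N).
It fails at once if the gripper or arm presses on the hook (over 2 N) (contact force between any of the fingers, the arm and hook above 2 N).
It fails at once if the rack is tipped by more than 0.6 rad (angle between rack_ring's own z axis and vertical above 0.6 rad).
It fails at once if a bystander is moved by more than 30 mm (distance of any of beaker, jar, flask, bottle, tubeblock, tipbox from where it was at the start of the episode above 0.03 m).
It also fails if it takes over 64 s, if anything falls off the work surface, if the arm or the gripper's body presses on something with over 40 N, if the wrist force passes 120 N, or if a joint passes its speed limit or range.

### The arm

A 7-joint arm with a two-finger parallel gripper is mounted at the origin on the work surface. World frame = base frame: x ahead of the robot, y to its left, z up, the work surface at z = 0. Lengths are in m, angles in rad, forces in N, time in s.
With the tool pointing down it reaches from about 0.425 to 0.95 m from the base axis. Payload 16.7 kg.
Tool frame: the origin (TCP) lies on the front face of the gripper's body, between the roots of the fingers; the fingertips stand 97 mm ahead of it and the grasp point (between the pads) lies 78 mm ahead of it; z points along the fingers, y is the line along which they close (so a half turn about z gives the same grasp; the last joint's range is limited). The gripper opens to 94 mm and grips with 3 to 60 N. Pads are 16 mm wide; open, the fingers measure 119 mm over their backs; the gripper's body (75 mm by 177 mm) begins 78 mm behind the grasp point.
Start: joints at [1.05, 0.426, 0.074, 1.606, -0.034, 1.111, -0.067], TCP at [0.245, -0.629, 0.303] pointing down, gripper open.
Joint ranges: [-2.85, 2.85], [-0.5, 2.14], [-1.23, 1.37], [0.21, 2.46], [-1.02, 4.16], [0.16, 2.05], [-2.73, 2.73]. Speed limits (rad/s): [1.89, 1.89, 2.39, 2.39, 3.01, 3.01, 3.01].

### API

Orientations are given as a unit quaternion [x, y, z, w].
In Python, from station import r, claw, readout, eyes gives the robot as it stands. Calls block until the motion is done:
- r.movep(position, orientation): joint-space move of the TCP to a pose.
- r.move_linear(position, frame=None, speed=0.15, threshold=None): straight line of the TCP; frame=None keeps the orientation; speed is the mean speed in m/s. With threshold (N) it stops when the force on the tool has changed by that much, and returns True; else False.
- r.goto_joints(angles): joint-space move.
- claw.ungrasp() and claw.grasp(squeeze=None): open the fingers fully, or close them until they stop; squeeze is the grip in N (None keeps the last).
- r.wait(seconds).
- r.solve_ik(position, orientation): joint angles nearest the present ones, or None.
- readout.state(): the state.
- eyes.capture(name): name is "side" or "top"; returns the picture (480x640x3 uint8, red, green, blue); there is no depth.
- eyes.camera_info(name): a dict with "K" (3x3 intrinsics, pixels), "k1" (the pictures are not rectified: a ray, as slopes to the right and down, at radius r is drawn at 1 + k1 r^2 times it, then the intrinsics apply), "R" (3x3) and "t" (3): a world point X has camera coordinates R X + t. Camera axes: x right, y down, z forward; pixel columns grow to the right and rows downward; lengths in m; the calibration is good to about 2 mm. A picture is of the moment at which its call begins. camera_info takes no time and is no camera call.
A pose or a line that the arm cannot do raises r.MotionError and nothing moves.
- r.sign_off(): hands the job in; it is judged then, once.
The state is a dict: "time_s": time; "joint_pos": joint angles; "joint_vel": joint speeds; "tau": joint torques, N m; "ee_pos": TCP position; "eef_rot": TCP orientation; "ft_force": force on the tool from outside, world axes, zero at the start; "torque": the same for the moment, N m; "gripper_width": finger opening in m; "gripper_force": force on a finger pad.
Only numpy, scipy, OpenCV 4.12 (cv2) and the standard library are available. Lean on these libraries where they do the work, as an engineer would, in place of code of your own. Each camera call takes 0.05 s, during which the arm holds its last target. There are 200 camera calls.

## Working session

There is one attempt and no reset: what is moved stays moved. The work goes in short steps, each a Python script; the robot and the scene stay as the last script left them, time stands still between calls to the robot, and variables do not carry over. Pictures are saved under pics/ and viewed, at most 10 in all, crops included, and the job is handed in when it is done.

```bash
mkdir -p pics && python3 - <<'E'
from station import r,claw,readout,eyes
import cv2
for n in("side","top"):
    cv2.imwrite(f"pics/{n}0.png",eyes.capture(n)[:,:,::-1]); print(n,eyes.camera_info(n))
s=readout.state();print(s)
E
```

```text
side {'K': array([[436.45959316,   0.        , 313.11023223],
       [  0.        , 436.45959316, 248.07469396],
       [  0.        ,   0.        ,   1.        ]]), 'k1': -0.05251667164388967, 'R': array([[ 0.90777   , -0.41945266,  0.0036177 ],
       [-0.31900442, -0.69593108, -0.64336313],
       [ 0.27237804,  0.58287169, -0.76555261]]), 't': array([-0.50107316,  0.27789549,  0.86643725])}
top {'K': array([[547.89228891,   0.        , 327.10666259],
       [  0.        , 547.89228891, 235.59744525],
       [  0.        ,   0.        ,   1.        ]]), 'k1': -0.1570819040694192, 'R': array([[ 0.0114625 , -0.99992607,  0.00405875],
       [-0.9885579 , -0.01194253, -0.15036837],
       [ 0.15040573, -0.00228871, -0.98862171]]), 't': array([0.00910214, 0.60536972, 1.26037559])}
{'time_s': 0.1, 'joint_pos': array([ 1.04949241,  0.4266675 ,  0.07384929,  1.60652431, -0.03407893,
        1.11083089, -0.06711179]), 'joint_vel': array([-0.00072668, -0.00309468,  0.00079932,  0.00059599, -0.00161797,
        0.00243738,  0.00075423]), 'tau': array([ 8.80391366e-03, -9.37457156e+01,  3.67733426e+00, -4.55037045e+01,
       -4.85640450e-02,  1.67980691e-02,  1.18128560e-04]), 'ee_pos': array([ 0.24510047, -0.62862202,  0.30205504]), 'eef_rot': array([ 9.82772552e-01,  1.84818202e-01, -1.56513980e-04, -5.64246299e-04]), 'ft_force': array([1.21968547, 0.59421096, 0.48469608]), 'torque': array([0.02044225, 0.00580394, 0.0099241 ]), 'gripper_force': 0.0, 'gripper_width': 0.09415081780696447}
```

View pics/side0.png

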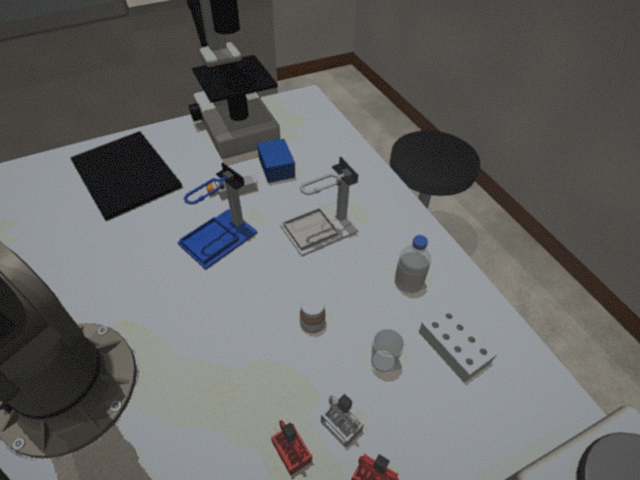

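View pics/top0.png

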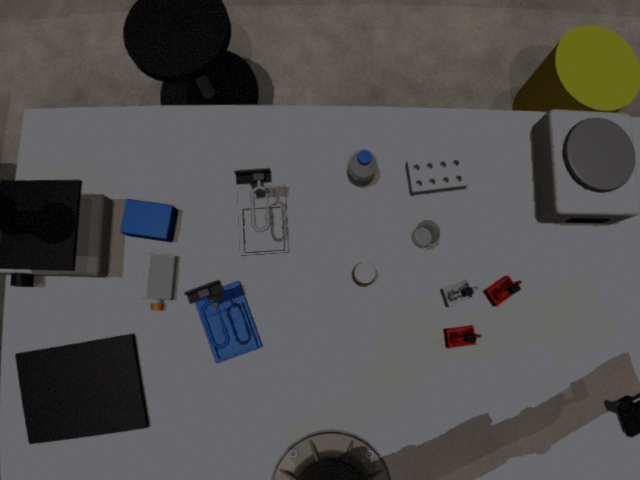

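The steel rack is at side (342,415) and top (459,292). The white stand's hook is at side (325,185) and top (262,208). I'll enlarge both next.

```bash
python3 - <<'E'
import cv2,numpy as np
t=cv2.imread("pics/top0.png");s=cv2.imread("pics/side0.png")
def c(im,x,y,w,h,k): 
    o=cv2.resize(im[y:y+h,x:x+w],None,fx=k,fy=k,interpolation=cv2.INTER_CUBIC); return cv2.convertScaleAbs(o,alpha=1.5)
a=np.vstack([c(t,230,160,66,100,6)[:, :],])
A=np.hstack([c(t,232,162,66,50,6),c(t,435,270,66,50,6)])
B=np.hstack([c(s,296,150,66,50,6),c(s,310,388,66,50,6)])
cv2.imwrite("pics/c1.png",np.vstack([A,B]))
B=np.hstack([c(t,232,195,66,50,6)])
E
```

```text
(no output)
```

View pics/c1.png

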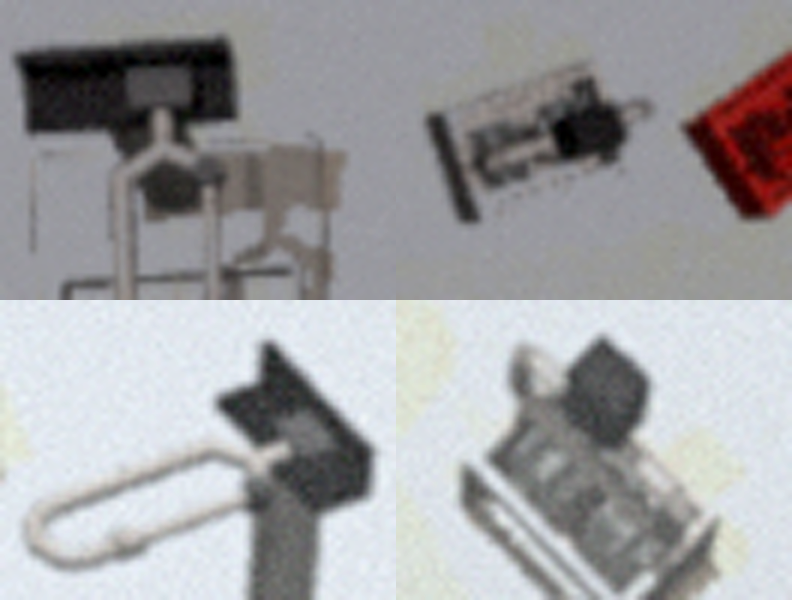

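The hook points toward the robot, with its spine on the image left (+y) and its gate on the right in the top view. The rack's long axis (its y) is roughly along world y, turned slightly. I need the nose end in the top view to fix position and yaw.

```bash
python3 - <<'E'
import cv2,numpy as np
t=cv2.imread("pics/top0.png");s=cv2.imread("pics/side0.png")
def c(im,x,y,w,h,k): return cv2.convertScaleAbs(cv2.resize(im[y:y+h,x:x+w],None,fx=k,fy=k,interpolation=cv2.INTER_CUBIC),alpha=1.5)
cv2.imwrite("pics/c2.png",np.hstack([c(t,238,172,50,75,8),c(t,440,260,50,75,8)]))
E
cat > h.py <<'E'
from station import r,claw,readout,eyes
import numpy as np,cv2
from scipy.spatial.transform import Rotation as Ro
def ray(n,u,v):
    I=eyes.camera_info(n);K=I["K"];d=np.array([(u-K[0,2])/K[0,0],(v-K[1,2])/K[1,1]]);x=d.copy()
    for _ in range(20): x=d/(1+I["k1"]*(x@x))
    R=I["R"];return -R.T@I["t"],R.T@np.array([*x,1])
def onz(n,u,v,z):
    o,d=ray(n,u,v);return o+d*(z-o[2])/d[2]
def proj(n,X):
    I=eyes.camera_info(n);p=I["R"]@np.asarray(X)+I["t"];a=p[:2]/p[2];a=a*(1+I["k1"]*(a@a));K=I["K"]
    return K[0,0]*a[0]+K[0,2],K[1,1]*a[1]+K[1,2]
def quat(yaw): # tool down, tool y (closing) along world y rotated by yaw
    return (Ro.from_euler('z',yaw)*Ro.from_quat([1,0,0,0])).as_quat()
E
```

```text
(no output)
```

View pics/c2.png

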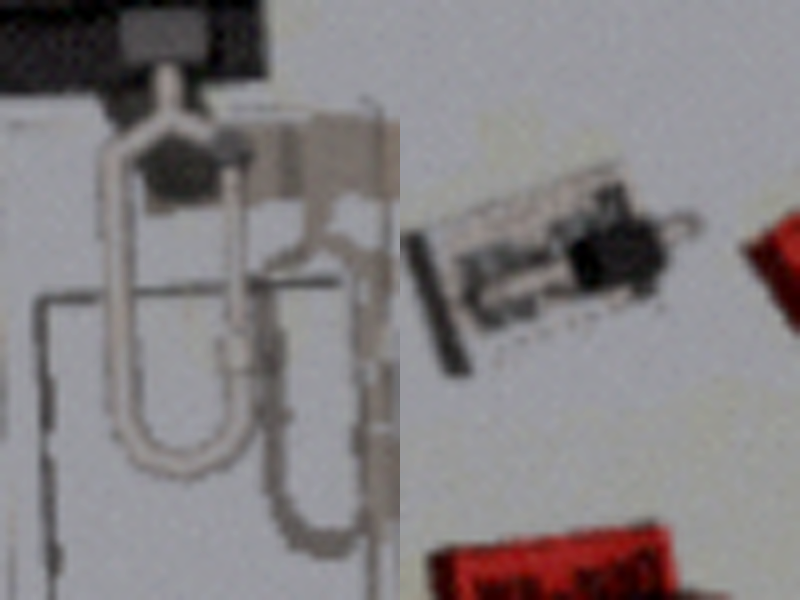

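```bash
python3 - <<'E'
from h import *
T=lambda ox,oy,x,y,z: onz("top",ox+(x+.5)/8-.5,oy+(y+.5)/8-.5,z)
H=lambda x,y:T(238,172,x,y,.17)
P=lambda x,y,z:T(440,260,x-400,y,z)
for n,p in dict(sp1=(116,170),sp2=(122,400),g1=(235,180),g2=(238,330),front=(180,475),nose=(235,352),piv=(233,148),root=(167,65)).items(): print(n,H(*p).round(4))
a=P(462,305,.085);b=P(703,222,.085);m=(a+b)/2;d=a-b
print("ring",m,np.linalg.norm(d),"yaw",np.arctan2(-d[0],d[1]))
print("knobtop",P(622,255,.132),P(617,257,.12))
for X in [(0,0,0),]: print("side knob", onz("side",310+(608-396)/6,388+(390-300)/6,.118))
# red racks etc
print("camside",ray("side",0,0)[0])
print("side nose",onz("side",317.7,190,.17),"root",onz("side",343.5,175.3,.17),"front",onz("side",300.2,187.5,.17))
E
```

```text
sp1 [0.679  0.1818 0.17  ]
sp2 [0.6152 0.1779 0.17  ]
g1 [0.6765 0.149  0.17  ]
g2 [0.6348 0.147  0.17  ]
front [0.5948 0.1615 0.17  ]
nose [0.6287 0.1476 0.17  ]
piv [0.6855 0.1498 0.17  ]
root [0.7087 0.1688 0.17  ]
ring [ 0.47043627 -0.29700754  0.085     ] 0.07527277846092284 yaw 0.32631930474551485
knobtop [ 0.47049192 -0.29621072  0.132     ] [ 0.47054183 -0.29790871  0.12      ]
side knob [ 0.4722277  -0.30086642  0.118     ]
camside [ 0.30751059 -0.5218021   0.84390375]
side nose [0.62910203 0.14349123 0.17      ] root [0.70598296 0.16440742 0.17      ] front [0.59631312 0.167752   0.17      ]
```

```bash
cat >> h.py <<'E'
HO=np.array([.708,.167,.17]);HY=.05;G=.042+.005+.078   # TCP above ring centre
def hook(x,y,z): # ring centre in hook frame (m) -> TCP
    return HO+Ro.from_euler('z',HY).apply([x,y,z])+[0,0,G]
E
python3 - <<'E'
from h import *
k=np.array([.4706,-.297,.199]);q=quat(.326)
for p in [k+[0,0,.11],k]: print(r.solve_ik(p,q))
for p in [(-.19,0,.06),(-.155,0,0),(-.063,0,0),(-.09,.06,0)]: print(r.solve_ik(hook(*p),quat(HY)))
r.movep(k+[0,0,.11],q); claw.ungrasp()
r.move_linear(k,speed=.1); claw.grasp(40)
s=readout.state();print(s["time_s"],s["gripper_width"],s["gripper_force"],s["ee_pos"],s["ft_force"])
r.move_linear(k+[0,0,.16],speed=.12);r.wait(.3)
s=readout.state();print(s["time_s"],s["gripper_width"],s["gripper_force"],s["ee_pos"],s["ft_force"])
im=np.hstack([cv2.resize(eyes.capture(n),(400,300)) for n in("top",)]); 
S=eyes.capture("side");cv2.imwrite("pics/g1.png",np.hstack([S,])[:,:,::-1])
E
```

```text
[ 0.5079579   0.23046751 -0.07106541  1.86287735  0.01871214  1.04888488
 -0.81536045]
[ 0.50443922  0.35529496 -0.0694165   1.9648658   0.03293031  0.82248799
 -0.82786089]
[ 0.25875704  0.24251678 -0.78299423  1.8052072   0.18511116  1.16904073
 -2.10327963]
[ 0.18461619  0.35165248 -0.71210961  1.80641469  0.25827276  1.07844688
 -2.14144896]
[ 0.09601326  0.4832402  -0.61027186  1.60380578  0.29623813  1.14856739
 -2.10366558]
[ 0.08892106  0.49471831 -0.73670555  1.62625855  0.35546433  1.15937512
 -2.25297006]
4.175 0.019375421216121184 39.992265701293945 [ 0.47044291 -0.29688278  0.19878319] [ 0.36807057 -0.76826028 -3.40753861]
5.9583 0.019855950175697284 39.99220669269562 [ 0.47058526 -0.29698418  0.35876392] [-0.82053232  0.29145843 -2.29470522]
```

View pics/g1.png

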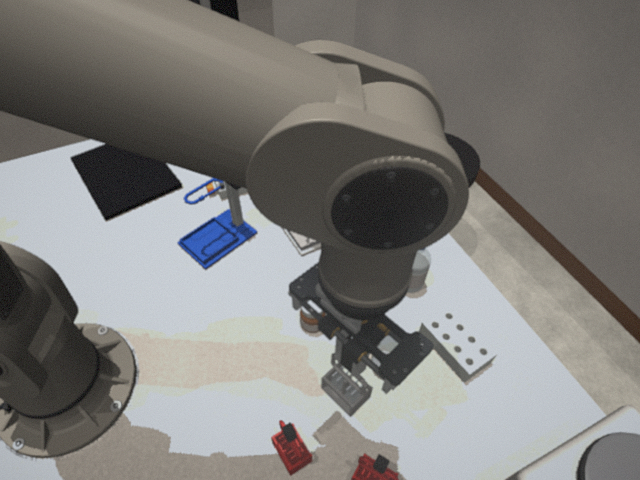

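The rack is held and upright, with its bottom at side (345,390). Next I carry it to just in front of the hook.

```bash
python3 - <<'E'
from h import *
p=hook(-.145,-.001,.07)
r.movep(p,quat(HY));r.move_linear(hook(-.145,-.001,0),speed=.1);r.wait(.3)
s=readout.state();print(s["time_s"],s["gripper_width"],s["ee_pos"],hook(-.145,-.001,0),s["ft_force"])
S=eyes.capture("side");T=eyes.capture("top");cv2.imwrite("pics/s2.png",S[:,:,::-1]);cv2.imwrite("pics/t2.png",T[:,:,::-1])
c=lambda im,x,y:cv2.convertScaleAbs(cv2.resize(im[y:y+150,x:x+100],None,fx=4,fy=4,interpolation=cv2.INTER_CUBIC),alpha=1.4)
cv2.imwrite("pics/a2.png",np.hstack([c(S,260,130),c(T,215,160)])[:,:,::-1])
E
```

```text
8.9083 0.019754774897213615 [0.56334791 0.15877833 0.29537161] [0.56323119 0.15875427 0.295     ] [ 0.00333538  0.79886967 -2.15066568]
```

View pics/a2.png

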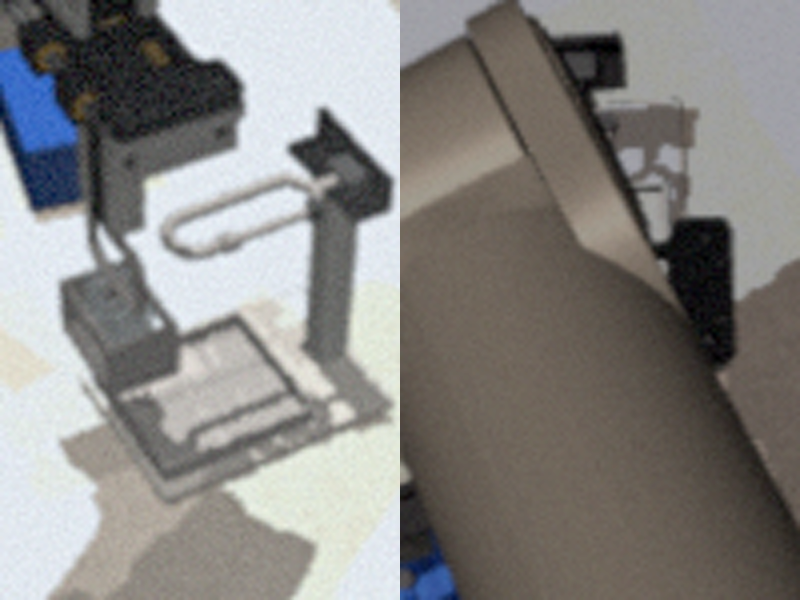

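The side view shows everything: hook nose at crop (228,242), ring between crop x≈90 and 140, rack hanging upright. I'll overlay the models to check alignment.

```bash
cat >> h.py <<'E'
def overlay(S,name,ringc,dy=0,x0=260,y0=130,w=100,h=110,k=6,HO=HO):
    im=cv2.convertScaleAbs(cv2.resize(S[y0:y0+h,x0:x0+w],None,fx=k,fy=k,interpolation=cv2.INTER_CUBIC),alpha=1.4)
    def pl(P,col):
        q=[((np.array(proj("side",X))+.5-[x0,y0])*k).astype(int) for X in P]
        cv2.polylines(im,[np.array(q)],False,col,1)
    Rz=Ro.from_euler('z',HY)
    hk=lambda P:[HO+Rz.apply(np.array(p)/1e3+[0,dy,0]) for p in P]
    pl(hk([(0,0,0),(-22,16,0),(-95,16,0),(-109,0,0),(-95,-16,0),(-78,-16,0),(-22,-16,0),(0,0,0)]),(255,0,0))
    if ringc is not None:
        rr=lambda a,b:[ringc+Rz.apply([0,u*a/1e3,v*b/1e3]) for u,v in((-1,-1),(1,-1),(1,1),(-1,1),(-1,-1))]
        pl(rr(31.5,18.5),(0,255,0));
        pl([ringc+Rz.apply(np.array([x,y,-74])/1e3) for x,y in((-23,-33),(23,-33),(23,33),(-23,33),(-23,-33))],(255,255,0))
    cv2.imwrite(name,im[:,:,::-1])
E
python3 - <<'E'
from h import *
S=cv2.imread("pics/s2.png")[:,:,::-1]
overlay(S,"pics/o2.png",readout.state()["ee_pos"]-[0,0,G])
E
```

```text
(no output)
```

View pics/o2.png

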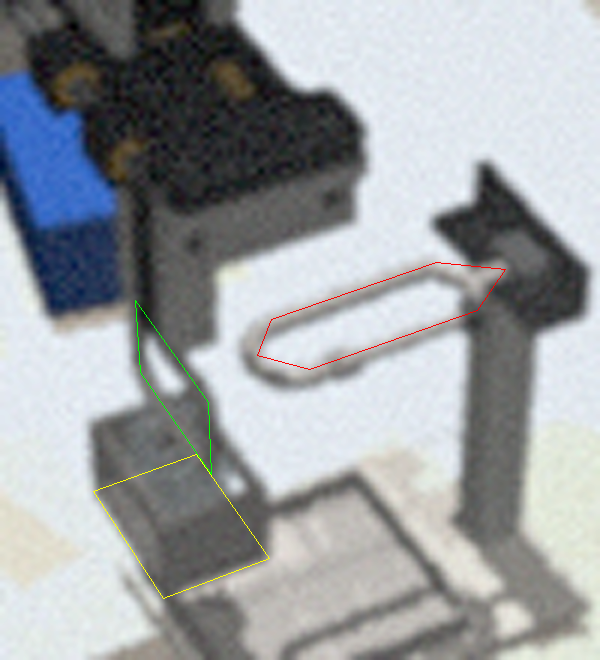

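The overlay agrees to about 2 mm (hook roughly 1.5 mm lower or nearer than modelled), well inside the ring's clearance. Threading now.

```bash
python3 - <<'E'
from h import *
f0=readout.state()["ft_force"]
print(r.move_linear(hook(-.145,-.0025,-.001),speed=.05))
print(r.move_linear(hook(-.063,-.0025,-.001),speed=.05,threshold=4));r.wait(.3)
s=readout.state();print(s["time_s"],s["ee_pos"],hook(-.063,-.0025,-.001),s["ft_force"]-f0)
S=eyes.capture("side");cv2.imwrite("pics/s3.png",S[:,:,::-1])
overlay(S,"pics/o3.png",s["ee_pos"]-[0,0,G])
E
```

```text
False
False
11.35 [0.64516772 0.16132029 0.29400774] [0.64520368 0.16135444 0.294     ] [-0.15700206  0.93820536 -0.20407345]
```

View pics/o3.png

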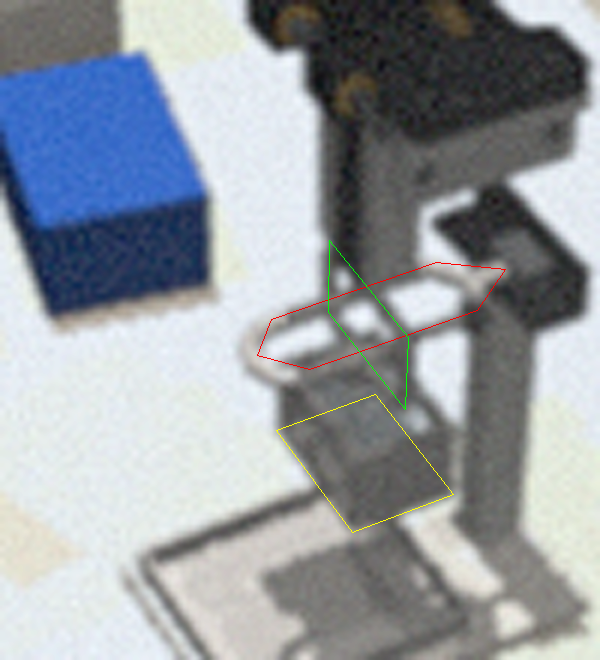

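Ring threaded over hook and beside the gate with no contact force. Now push to +y, logging force.

```bash
cat >> h.py <<'E'
def favg(n=6):
    F=[]
    for _ in range(n): r.wait(.03);F.append(readout.state()["ft_force"])
    return np.mean(F,0)
def push(y0,y1,x,z,f0,stop,step=.002):
    y=y0
    while y<y1-1e-6:
        y=min(y+step,y1);r.move_linear(hook(x,y,z),speed=.04)
        f=Ro.from_euler('z',-HY).apply(favg()-f0);print(round(y*1e3,1),f.round(2))
        if abs(f[1])>stop: break
    return y
E
python3 - <<'E'
from h import *
f0=favg(15);np.save("f0.npy",f0)
y=push(-.0025,.05,-.063,-.001,f0,2.3)
print(readout.state()["time_s"])
S=eyes.capture("side");cv2.imwrite("pics/s4.png",S[:,:,::-1])
overlay(S,"pics/o4.png",readout.state()["ee_pos"]-[0,0,G],dy=y-.009)
E
```

```text
-0.5 [0.09 0.26 0.29]
1.5 [ 0.22 -0.15  0.39]
3.5 [-0.2   0.08  0.06]
5.5 [0.23 0.08 0.05]
7.5 [0.34 0.18 0.22]
9.5 [ 0.44 -0.45  0.06]
11.5 [-0.16  0.02  0.38]
13.5 [-0.05  0.17 -0.01]
15.5 [-0.07 -0.08  0.24]
17.5 [-0.24  0.03 -0.04]
19.5 [-0.3  -0.44 -0.13]
21.5 [-0.19  0.    0.32]
23.5 [-0.11 -0.3   0.07]
25.5 [-0.14 -0.16  0.48]
27.5 [-0.01 -0.62  0.43]
29.5 [-0.01 -0.07  0.1 ]
31.5 [-0.09  0.16 -0.43]
33.5 [0.12 0.14 0.14]
35.5 [ 0.18 -0.03  0.19]
37.5 [ 0.06 -0.03  0.38]
39.5 [-0.22 -0.51  0.23]
41.5 [-0.16 -1.72  0.31]
43.5 [-0.93 -2.47  0.04]
22.25
```

View pics/o4.png

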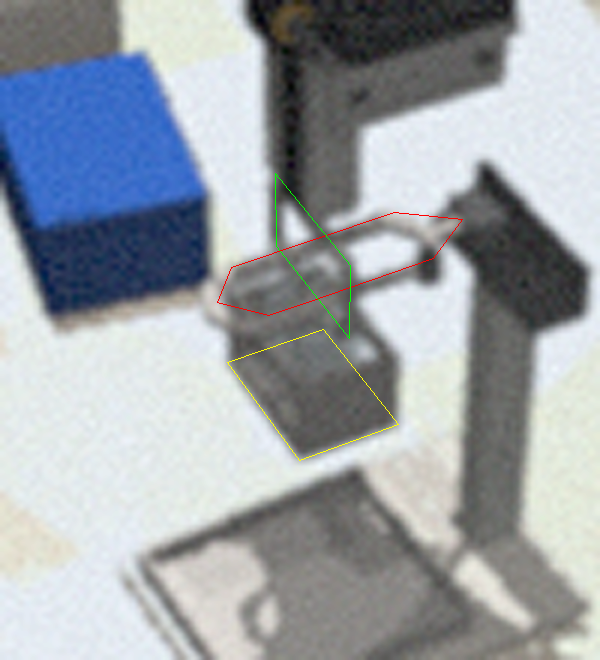

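The hook has reached the end of its travel (about 32 mm) and the gate starts giving at y≈41 mm. Continue ~19 mm, guarded.

```bash
python3 - <<'E'
from h import *
f0=np.load("f0.npy")
y=push(.0435,.0555,-.063,-.001,f0,5.2)
y=push(y,.060,-.063,-.001,f0,5.2,.001)
print(y,readout.state()["time_s"])
S=eyes.capture("side");cv2.imwrite("pics/s5.png",S[:,:,::-1])
overlay(S,"pics/o5.png",None,dy=.032,x0=280,y0=140,w=80,h=70,k=9)
E
```

```text
45.5 [-1.09 -2.19  0.24]
47.5 [-0.52 -2.8  -0.21]
49.5 [-0.31 -2.87 -0.59]
51.5 [ 0.04 -3.49  0.31]
53.5 [ 0.13 -3.83  0.21]
55.5 [-0.13 -4.03  0.72]
56.5 [ 0.04 -4.18  0.21]
57.5 [ 0.02 -4.05  0.08]
58.5 [ 0.37 -4.06  0.26]
59.5 [-0.14 -4.23 -0.12]
60.0 [-0.08 -4.04  0.01]
0.06 27.25
```

View pics/o5.png

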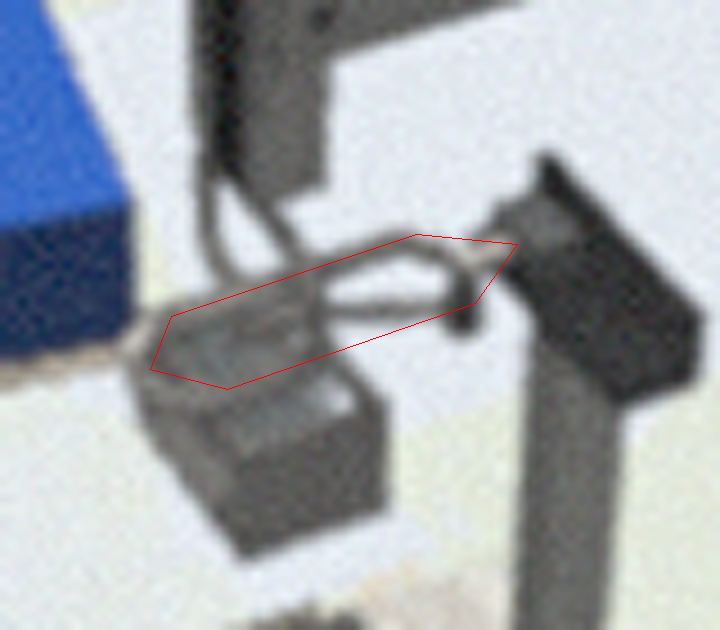

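The gate is swung well in (force 4.1 N, about 0.43 rad), and the ring's bar is inside the nose line. Now slide out along -x, watching force.

```bash
python3 - <<'E'
from h import *
f0=np.load("f0.npy");R=Ro.from_euler('z',-HY)
r.move_linear(hook(-.063,.061,-.001),speed=.04);print(R.apply(favg()-f0).round(2))
for x in np.arange(-.066,-.0901,-.003):
    r.move_linear(hook(x,.061,-.001),speed=.04)
    f=R.apply(favg()-f0);print(round(x*1e3),f.round(2))
    if abs(f[0])>3 : print("stop");break
print(readout.state()["time_s"])
S=eyes.capture("side");cv2.imwrite("pics/s6.png",S[:,:,::-1])
overlay(S,"pics/o6.png",None,dy=.032,x0=280,y0=140,w=80,h=70,k=9)
E
```

```text
[-0.11 -4.29  0.27]
-66 [-3.28 -2.61  0.33]
stop
28.2
```

View pics/o6.png

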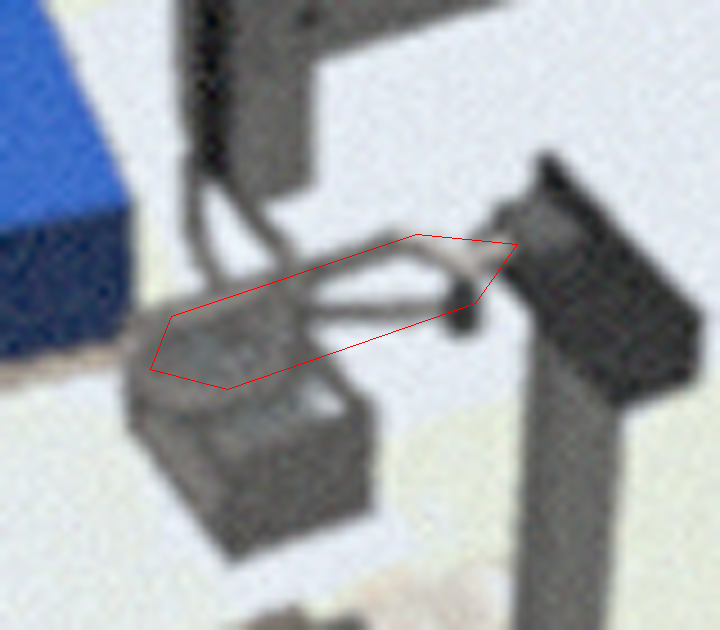

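The x force points along the motion: the inclined gate is pushing the ring outward, so nothing is blocking it. I'll continue, stopping on an opposing force.

```bash
python3 - <<'E'
from h import *
f0=np.load("f0.npy");R=Ro.from_euler('z',-HY)
f=R.apply(favg()-f0);print(f.round(2))
for x in np.arange(-.068,-.0901,-.002):
    r.move_linear(hook(x,.061,-.001),speed=.04)
    f=R.apply(favg()-f0);print(round(x*1e3),f.round(2))
    if f[0]>2.5 or np.linalg.norm(f)>6.5: print("stop");break
print(readout.state()["time_s"])
S=eyes.capture("side");cv2.imwrite("pics/s7.png",S[:,:,::-1])
overlay(S,"pics/o7.png",None,dy=.032,x0=280,y0=140,w=80,h=70,k=9)
E
```

```text
[-3.55 -2.57 -0.35]
-68 [-2.45 -2.47  0.45]
-70 [-2.58 -2.67  0.87]
-72 [-2.81 -2.42  0.49]
-74 [-4.64 -1.55  0.62]
-76 [-5.65 -1.23  1.36]
-78 [ 0.23  0.18 -0.  ]
-80 [ 0.11 -0.12  0.27]
-82 [ 0.11 -0.16  0.2 ]
-84 [ 0.11  0.13 -0.02]
-86 [0.06 0.27 0.09]
-88 [-0.23 -0.41 -0.07]
-90 [0.11 0.47 0.01]
33.85
```

View pics/o7.png

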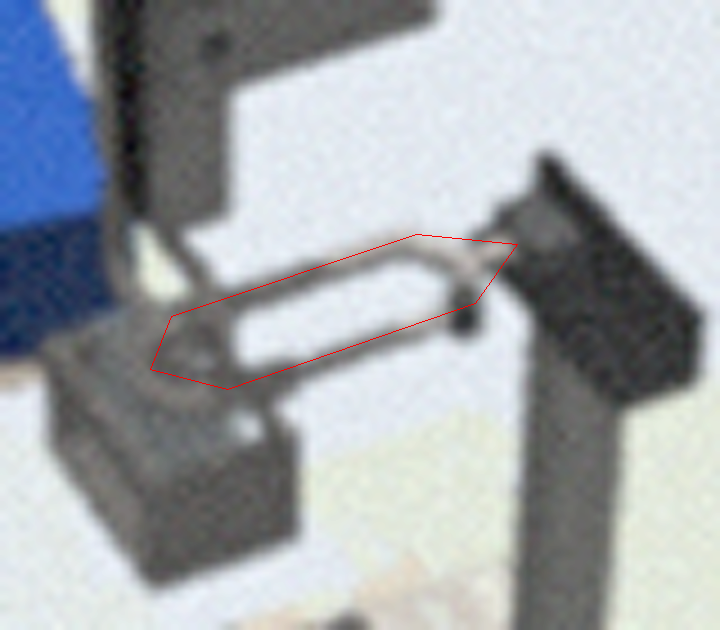

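The gate (crop (240,385) to (460,320)) has snapped shut behind the ring, contact force is zero, and the ring straddles the spine. Next: shift slightly to -y, lower until the spine takes the weight, release.

```bash
python3 - <<'E'
from h import *
R=Ro.from_euler('z',-HY);X=-.088
r.move_linear(hook(X,.058,-.001),speed=.04)
r.move_linear(hook(X,.058,-.007),speed=.04);f0=favg(10)
for z in np.arange(-.008,-.0181,-.001):
    r.move_linear(hook(X,.058,z),speed=.03)
    f=R.apply(favg()-f0);print(round(z*1e3),f.round(2))
    if f[2]>2.0: break
print(readout.state()["time_s"])
S=eyes.capture("side");cv2.imwrite("pics/s8.png",S[:,:,::-1])
E
```

```text
-8 [-0.06 -0.15  0.38]
-9 [0.48 0.08 0.07]
-10 [ 0.22 -0.01  0.22]
-11 [0.4  0.24 0.33]
-12 [-0.17 -0.45  3.1 ]
37.0333
```

```bash
python3 - <<'E'
from h import *
claw.ungrasp();r.wait(.8)
p=readout.state()["ee_pos"];r.move_linear(p+[0,0,.06],speed=.06)
r.move_linear(p+[0,0,.16],speed=.12);r.wait(1)
print(readout.state()["time_s"],readout.state()["ft_force"])
S=eyes.capture("side");r.wait(.3);S2=eyes.capture("side")
a=S[130:250,240:370];b=S2[130:250,240:370];print(np.abs(a.astype(int)-b).mean())
overlay(S2,"pics/o9.png",None,dy=.032,x0=265,y0=130,w=100,h=90,k=8)
E
```

```text
42.225 [-0.15273736  0.41890591  0.42895109]
2.689636752136752
```

View pics/o9.png

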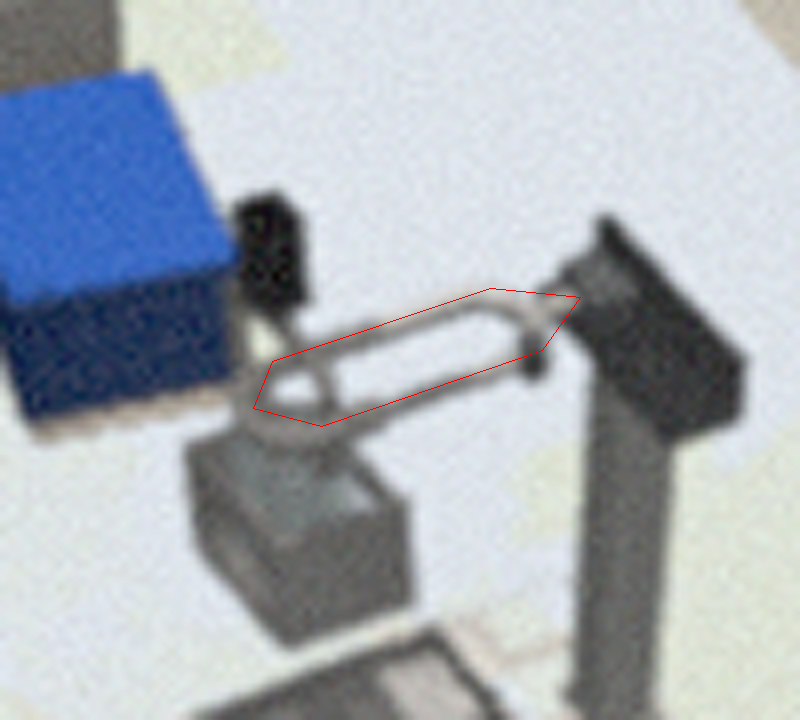

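```bash
python3 - <<'E'
from h import *
r.wait(2)
g=lambda:cv2.GaussianBlur(eyes.capture("side").astype(np.float32),(0,0),2)
a=g();r.wait(.25);b=g();r.wait(.4);c=g()
for d in(a-b,b-c): print(abs(d[150:225,280:330]).max(),abs(d[300:375,280:330]).max())
print(readout.state()["time_s"]);print(r.sign_off())
E
```

```text
1.4447136 1.2473526
2.4512825 1.2180786
45.425
the job is handed in; nothing more can be done
None
```

The rack hangs by its ring on the hook's solid side with the gate shut behind it. It has been let go and was almost still when I handed the job in at about 45 s; no verdict came back. I did not look again at the bystanders, but nothing in the moves or force readings suggested contact with them.

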